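# Line up the support pillars by height on their rail

## Robot

A 7-joint arm with a two-finger parallel gripper is mounted at the origin on the work surface; the furniture and walls round the work are solid. World frame = base frame: x ahead of the robot, y to its left, z up, the work surface at z = 0. Lengths are in m, angles in rad, forces in N, time in s.
With the tool pointing down it reaches from about 0.425 to 0.925 m from the base axis. Payload 6.8 kg.
Tool frame: the origin (TCP) lies between the finger pads; the fingertips stand 22 mm ahead of it and the grasp point (between the pads) lies 3 mm ahead of it; z points along the fingers, y is the line along which they close (so a half turn about z gives the same grasp; the last joint's range is limited). The gripper opens to 85 mm and grips with 20 to 120 N. Pads are 22 mm wide; open, the fingers measure 114 mm over their backs; the gripper's body (76 mm by 85 mm) begins 54 mm behind the grasp point. The pads swing forward as they close: fully open they stand 13 mm farther back than shut.
Start: joints at [-1.241, 0.477, 0.022, 1.555, -0.011, 1.109, -0.083], TCP at [0.286, 0.611, 0.253] pointing down, gripper open.
Joint ranges: [-2.96, 2.96], [-0.34, 2.1], [-1.41, 1.46], [0.24, 2.44], [-1.37, 4.51], [0.17, 1.92], [-2.96, 2.96]. Speed limits (rad/s): [2.39, 2.39, 3.14, 3.14, 3.14, 3.14, 3.14].

## Interface

Orientations are given as a unit quaternion [w, x, y, z].
In Python, from station import bot gives the robot as it stands.
- The arm moves only by the tool servo_tool, never from a script. Its argument "motion" is a list that holds one entry, the list of rows, each a list of 5 numbers: the opening, from 0 (shut) to 1 (fully open), then the shift along the world's x, y, z each as a share of 0.04 m, from -1 to 1, then the turn about the world's z as a share of 0.12 rad, from -1 to 1. A call has 1 to 20 rows; each row shifts and turns the commanded pose from where the row before left it; what a row does not reach is not made up. A row lasts 1/10 s, in which the tool goes at most 50 mm and 8.59 degrees, less where a joint would pass 70% of its speed; a pose out of reach is approached as far as the arm can. A call with a number of a shift or a turn outside -1 to 1 is refused whole. A call with a gripper value outside its range is refused whole. The fingers move at their own pace and stop on an object; "newtons" is the grip in N (left out, the last holds). Time passes only in rows, so rows that do not move let the fingers close. It gives the time, the measured TCP pose, the force, the opening and the grip force at its end, in the units of the state.
- bot.get_obs(): the state, without advancing time (a new reading comes with each control period).
- bot.read_camera(name): name is "side" or "top" or "wrist"; returns (picture, depth): 420x560x3 uint8, red, green, blue; 420x560 float32, m along the optical axis (not along the pixel's ray), 0 where there is no reading.
- bot.get_calibration(name): a dict with "fovy" (degrees; the focal length in pixels is half the picture's height over the tangent of half this angle, whatever the lens; pixels are square), "cx", "cy" (the principal point, pixels), "view" (4x4, takes a point from world to camera coordinates). Camera axes: x right, y down, z forward; pixel columns grow to the right and rows downward; lengths in m; the calibration is good to about 2 mm. The wrist camera is an equidistant fisheye: a pixel r from the principal point sees the ray r / f radians off the axis. A picture is of the moment at which its call begins: read the wrist's pose just before it. get_calibration takes no time and is no camera call; for the wrist camera it gives the pose at the moment of the call.
- bot.hand_in(): hands the job in; it is judged then, once.
The state is a dict: "t": time; "q": joint angles; "joint_vel": joint speeds; "joint_torque": joint torques, N m; "eef_pos": TCP position; "tool_rot": TCP orientation; "contact_force": force on the tool from outside, world axes, zero at the start; "torque": the same for the moment, N m; "gripper_width": opening from 0.0 (shut) to 1.0 (fully open); "grasp_force": force on a finger pad.
Only numpy, scipy, OpenCV 4.12 (cv2) and the standard library are available. Lean on these libraries where they do the work, as an engineer would, in place of code of your own. Each camera call takes 0.05 s, during which the arm holds its last target. There are 200 camera calls.

## Task

Stand the four steel support pillars upright on the rail, one in the middle of each black pad, in order of height: the tallest on the pad beside the steel end post, then shorter and shorter to the far end. Do not knock any pillar over, and leave the green cup standing where it is.

Things in the scene. Friction and masses are not known exactly. Their poses are not given: they have to be found in the camera images.
- pillar_35: the shortest of four loose turned steel pillars: a plain upright cylinder 36 mm across and 35 mm tall, with a thin groove near the top and a flat black dot (like a tapped hole) in the middle of its top face. Origin: centre of its underside; z up along its axis. Under 0.7 kg.
- pillar_55: the second shortest of four loose turned steel pillars: a plain upright cylinder 36 mm across and 55 mm tall, with a thin groove near the top and a flat black dot (like a tapped hole) in the middle of its top face. Origin: centre of its underside; z up along its axis. Under 0.7 kg.
- pillar_75: the second tallest of four loose turned steel pillars: a plain upright cylinder 36 mm across and 75 mm tall, with a thin groove near the top and a flat black dot (like a tapped hole) in the middle of its top face. Origin: centre of its underside; z up along its axis. Under 0.7 kg.
- pillar_95: the tallest of four loose turned steel pillars: a plain upright cylinder 36 mm across and 95 mm tall, with a thin groove near the top and a flat black dot (like a tapped hole) in the middle of its top face. Origin: centre of its underside; z up along its axis. Under 0.7 kg.
- pad_1: round black rubber pad, 56 mm across, fixed on the aluminium rail (a flat strip 80 x 430 mm, 12 mm thick, on the bench); one of four alike in a row along it, 85 mm between centres; number 1 counted along the rail's +y (about right to left for the robot). Origin: centre of its underside; its top is 3 mm higher, 15 mm above the bench. y axis: along the rail.
- pad_2: round black rubber pad, 56 mm across, fixed on the aluminium rail (a flat strip 80 x 430 mm, 12 mm thick, on the bench); one of four alike in a row along it, 85 mm between centres; number 2 counted along the rail's +y (about right to left for the robot). Origin: centre of its underside; its top is 3 mm higher, 15 mm above the bench. y axis: along the rail.
- pad_3: round black rubber pad, 56 mm across, fixed on the aluminium rail (a flat strip 80 x 430 mm, 12 mm thick, on the bench); one of four alike in a row along it, 85 mm between centres; number 3 counted along the rail's +y (about right to left for the robot). Origin: centre of its underside; its top is 3 mm higher, 15 mm above the bench. y axis: along the rail.
- pad_4: round black rubber pad, 56 mm across, fixed on the aluminium rail (a flat strip 80 x 430 mm, 12 mm thick, on the bench); one of four alike in a row along it, 85 mm between centres; number 4 counted along the rail's +y (about right to left for the robot). Origin: centre of its underside; its top is 3 mm higher, 15 mm above the bench. y axis: along the rail.
- end_post: a fixed steel post 44 mm tall with a round head 24 mm across, standing on one end of the rail (either end), in line with the pads and 67.5 mm from the centre of the nearest one. The other end has only a flat screw head. Origin: centre of its underside, on the rail. (Keep clear: a clamp fixture between robot and rail has a red upright handle, 0.24 m high, near x 0.33, y 0.12.)
- green_cup: a loose green plastic cup, empty, 64 mm across and 62 mm tall, standing among the pillars; it is no part of the set and stays where it is. Origin: centre of its underside. (Keep clear: an air hose rises from the bench at x 0.5, y -0.33 to the air unit on the wall, x 0.60 to 0.68, y -0.2 to -0.07, z 0.4; from the right, swing in close to the base.)

How it is judged:
At the end, for the whole second after the job is handed in: Each pillar stands upright (within 0.1 rad), at rest, on its own pad, its axis within 12 mm of the pad's centre: tallest on the pad nearest the end post, then the others in falling order of height. The green cup still stands upright within 30 mm of where it was (((horizontal distance between end_post and pad_4 below 0.1 m and horizontal distance between pillar_35 and pad_1 below 0.012 m and horizontal distance between pillar_55 and pad_2 below 0.012 m and horizontal distance between pillar_75 and pad_3 below 0.012 m and horizontal distance between pillar_95 and pad_4 below 0.012 m) or (horizontal distance between end_post and pad_1 below 0.1 m and horizontal distance between pillar_35 and pad_4 below 0.012 m and horizontal distance between pillar_55 and pad_3 below 0.012 m and horizontal distance between pillar_75 and pad_2 below 0.012 m and horizontal distance between pillar_95 and pad_1 below 0.012 m)) and angle between each of pillar_35, pillar_55, pillar_75, pillar_95, green_cup's own z axis and vertical below 0.1 rad and height (world z) of pillar_35 between 0.011 and 0.02 m and linear speed of each of pillar_35, pillar_55, pillar_75, pillar_95 below 0.02 m/s and angular speed of each of pillar_35, pillar_55, pillar_75, pillar_95 below 0.2 rad/s and height (world z) of pillar_55 between 0.011 and 0.02 m and height (world z) of pillar_75 between 0.011 and 0.02 m and height (world z) of pillar_95 between 0.011 and 0.02 m and distance of green_cup from where it was at the start of the episode below 0.03 m); the robot touches nothing.
It fails at once if a pillar or the green cup is knocked over (tilts by more than 0.7 rad) (angle between any of pillar_35, pillar_55, pillar_75, pillar_95, green_cup's own z axis and vertical above 0.7 rad).
It fails at once if the green cup is moved by more than 30 mm (distance of green_cup from where it was at the start of the episode above 0.03 m).
It also fails if it takes over 128 s, if anything falls off the work surface, if the arm or the gripper's body presses on something with over 40 N, if the wrist force passes 120 N, or if a joint passes its speed limit or range.

## Working session

There is one attempt and no reset: what is moved stays moved. The work goes in short steps, Python scripts to look and compute and a tool call to move; the robot and the scene stay as the last step left them, time stands still between calls to the robot, and variables do not carry over. Pictures are saved under pics/ and viewed, at most 14 in all, crops included, and the job is handed in when it is done.

Besides the shell and the picture viewer there is one more tool, called after "Request:" in YAML: its name, and indented under it one key for each argument. servo_tool: Moves the arm, as the interface text tells. Shift numbers are shares of 0.04 m and turn numbers shares of 0.12 rad, none past 1 either way. Its arguments: {"type":"object","properties":{"motion":{"type":"array"},"newtons":{"type":"number"}},"required":["motion"]}

```bash
mkdir -p pics
cat > h.py <<'E'
import numpy as np, cv2
from station import bot
def snap(n,f):
    c=bot.get_calibration(n); im,d=bot.read_camera(n)
    np.savez(f'pics/{f}.npz',im=im,d=d,V=c['view'],c=[c['fovy'],c['cx'],c['cy']])
    cv2.imwrite(f'pics/{f}.png',im[:,:,::-1]); return im,d,c
def load(f):
    z=np.load(f'pics/{f}.npz'); return z['im'],z['d'],dict(view=z['V'],fovy=z['c'][0],cx=z['c'][1],cy=z['c'][2])
def foc(c): return 210/np.tan(np.radians(c['fovy']/2))
def ray(c,u,v,fish=False):
    f=foc(c); x,y=(u-c['cx'])/f,(v-c['cy'])/f
    if fish:
        r=np.hypot(x,y); s=np.sin(r)/max(r,1e-9); d=np.array([x*s,y*s,np.cos(r)])
    else: d=np.array([x,y,1.])
    V=np.array(c['view']); R=V[:3,:3]; return -R.T@V[:3,3], R.T@d
def plane(c,u,v,z,fish=False):
    o,d=ray(c,u,v,fish); return o+d*(z-o[2])/d[2]
def cloud(d,c):
    v,u=np.mgrid[:420,:560]; f=foc(c); P=np.stack([(u-c['cx'])/f*d,(v-c['cy'])/f*d,d],-1)
    V=np.array(c['view']); return (P-V[:3,3])@V[:3,:3]
E
python3 -c "
from h import *
o=bot.get_obs();print(o['t'],o['eef_pos'],o['tool_rot'],o['gripper_width'])
for n in('side','top','wrist'):
  im,d,c=snap(n,n+'0');V=c['view'];print(n,c['fovy'],c['cx'],c['cy'],(-np.array(V)[:3,:3].T@np.array(V)[:3,3]).round(3),np.array(V)[2,:3].round(2))
"
```

```text
0.0 [0.28591772 0.61083623 0.25228743] [-1.40001002e-04  2.17138545e-01  9.76140350e-01 -9.21771365e-04] 1.002603547803382
side 42.23553940282054 271.8755592665326 213.2328925991847 [-0.078 -0.817  0.449] [ 0.51  0.79 -0.35]
top 47.7015175783213 279.53782094056805 203.95207280565924 [0.386 0.117 1.112] [ 0.12 -0.01 -0.99]
wrist 65.70646984690485 281.9021313993979 207.36307538906664 [0.211 0.645 0.373] [ 0.29 -0.14 -0.95]
```

View pics/top0.png

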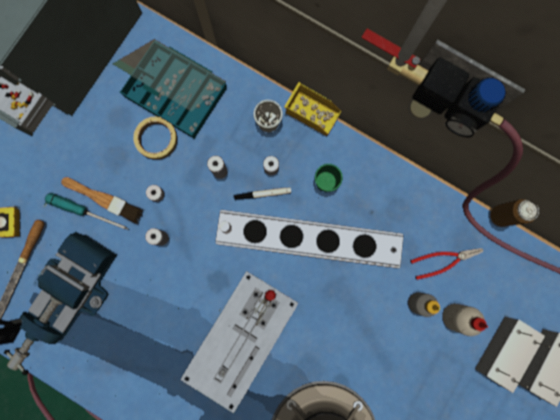

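View pics/side0.png

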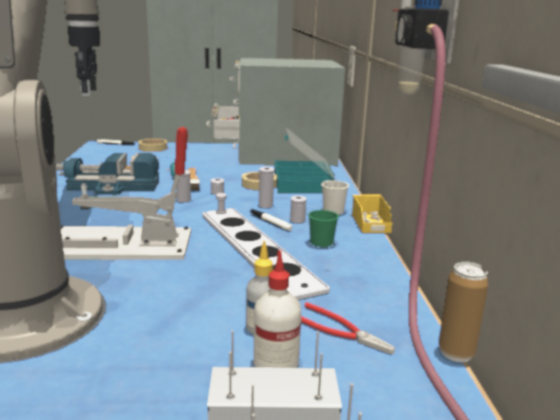

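The top view shows the rail with pads at (255,231), (291,236), (328,241) and (365,246). The end post is at (226,227), and pillar tops are near (217,163), (271,165), (155,193) and (155,237). The cup is at (327,178). The side view shows that their heights differ.

```bash
python3 -c "
from h import *
im,d,c=load('top0');P=cloud(d,c)
for u,v in[(330,300),(180,280),(240,420-5)]:print(u,v,P[v,u].round(3))
g=cv2.cvtColor(im,7)
# pads
m=((g<50)).astype('uint8');n,l,s,ce=cv2.connectedComponentsWithStats(m)
for i in range(1,n):
  if 150<s[i,4]<900 and 200<ce[i,0]<420 and 210<ce[i,1]<270: print('pad',s[i],ce[i].round(1),plane(c,*ce[i],.015).round(4))
for n,u,v in[('A',217,163),('B',271,165),('C',155,193),('D',155,237),('post',226,227),('cup',327,178)]:
  p=P[v-12:v+13,u-12:u+13]; z=p[...,2]; zt=np.percentile(z,93); k=abs(z-zt)<.008
  q=g[v-9:v+10,u-9:u+10]; r=(q<90).astype('uint8');nn,l,s,ce=cv2.connectedComponentsWithStats(r)
  dots=[(ce[i]+[u-9,v-9]) for i in range(1,nn) if 3<s[i,4]<60 and np.hypot(*(ce[i]-9))<5]
  print(n,'zmax',z.max().round(3),np.median(z[k]).round(4),k.sum(),p[k].mean(0).round(4),((p[k].max(0)+p[k].min(0))/2).round(4),np.ptp(p[k],axis=0).round(3),[plane(c,*w,np.median(z[k])).round(4) for w in dots])
cv2.imwrite('pics/crop0.png',cv2.resize(im[140:280,130:410,::-1],None,fx=2.85,fy=2.85,interpolation=2))
"
```

```text
330 300 [ 0.303 -0.013  0.001]
180 280 [0.341 0.333 0.002]
240 415 [0.046 0.186 0.001]
pad [244 221  22  21 364] [254.6 231.1] [0.4567 0.1639 0.015 ]
pad [281 226  21  21 362] [291.1 236. ] [0.4472 0.0796 0.015 ]
pad [317 231  22  21 364] [327.6 240.9] [ 0.4378 -0.0049  0.015 ]
pad [354 235  22  22 367] [364.1 245.7] [ 0.4288 -0.0894  0.015 ]
A zmax 1.112 0.0956 214 [0.5979 0.2508 0.0954] [0.5986 0.251  0.0952] [0.035 0.035 0.012] [array([0.5973, 0.2509, 0.0956])]
B zmax 1.112 0.0554 192 [0.6088 0.1304 0.0556] [0.6087 0.1306 0.055 ] [0.034 0.034 0.009] [array([0.6085, 0.1306, 0.0554])]
C zmax 1.112 0.0354 195 [0.5399 0.3965 0.0354] [0.5406 0.3966 0.0355] [0.035 0.034 0.011] [array([0.5398, 0.3973, 0.0354])]
D zmax 1.112 0.0756 215 [0.4381 0.3812 0.0756] [0.4384 0.3819 0.0754] [0.033 0.037 0.011] [array([0.4374, 0.3824, 0.0756])]
post zmax 1.112 0.0567 92 [0.4645 0.2307 0.0563] [0.4642 0.2307 0.0553] [0.022 0.023 0.012] [array([0.458 , 0.2186, 0.0567])]
cup zmax 1.112 0.0621 105 [0.5753 0.0037 0.0617] [0.5774 0.0027 0.0612] [0.057 0.055 0.013] []
```

View pics/crop0.png

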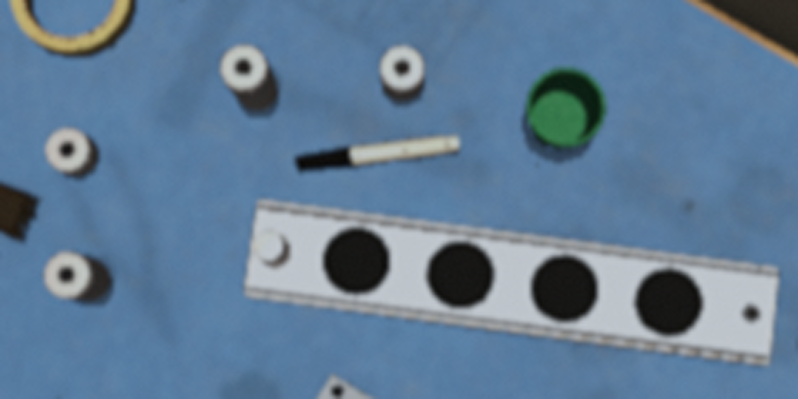

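All heights match the given sizes: A is the 95, B the 55, C the 35 and D the 75. Pads are 85 mm apart, and the post is beside pad_4. I'll go above D first and turn the fingers across the rail.

Request:
servo_tool:
  motion:
    - [[0.8, 0.317, -0.477, 0, -0.861], [0.8, 0.317, -0.477, 0, -0.861], [0.8, 0.317, -0.477, 0, -0.861], [0.8, 0.317, -0.477, 0, -0.861], [0.8, 0.317, -0.477, 0, -0.861], [0.8, 0.317, -0.477, 0, -0.861], [0.8, 0.317, -0.477, 0, -0.861], [0.8, 0.317, -0.477, 0, -0.861], [0.8, 0.317, -0.477, 0, -0.861], [0.8, 0.317, -0.477, 0, -0.861], [0.8, 0.317, -0.477, 0, -0.861], [0.8, 0.317, -0.477, 0, -0.861], [0.8, 0, 0, 0, 0], [0.8, 0, 0, 0, 0]]
  newtons: 40

```text
t: 1.55
eef_pos: [0.4382, 0.3824, 0.2532]
tool_rot: [-0.0, 0.744, 0.669, -0.0]
contact_force: [-0.1, 0.3, -0.4]
gripper_width: 0.803
grasp_force: 0.0
```

Request:
servo_tool:
  motion:
    - [[0.8, 0, 0, -0.8, 0], [0.8, 0, 0, -0.8, 0], [0.8, 0, 0, -0.8, 0], [0.8, 0, 0, -0.8, 0], [0.8, 0, 0, -0.8, 0], [0.8, 0, 0, -0.5, 0], [0.8, 0, 0, -0.4, 0], [0.8, 0, 0, 0, 0], [0, 0, 0, 0, 0], [0, 0, 0, 0, 0], [0, 0, 0, 0, 0], [0, 0, 0, 0, 0], [0, 0, 0, 0, 0], [0, 0, 0, 0, 0], [0, 0, 0, 0, 0], [0, 0, 0, 0, 0]]

```text
t: 3.15
eef_pos: [0.4386, 0.3833, 0.0586]
tool_rot: [-0.0, 0.744, 0.668, 0.001]
contact_force: [-1.5, -0.1, 7.1]
gripper_width: 0.414
grasp_force: 39.7
```

Request:
servo_tool:
  motion:
    - [[0, 0, 0, 0.5, 0], [0, 0, 0, 0.8, 0], [0, 0, 0, 0.8, 0], [0, 0, 0, 0.4, 0], [0, 0.022, -0.378, 0, 0], [0, 0.022, -0.757, 0, 0], [0, 0.022, -0.757, 0, 0], [0, 0.022, -0.757, 0, 0], [0, 0.022, -0.757, 0, 0], [0, 0.022, -0.757, 0, 0], [0, 0.022, -0.757, 0, 0], [0, 0.022, -0.757, 0, 0], [0, 0.022, -0.757, 0, 0], [0, 0.022, -0.757, 0, 0], [0, 0.005, -0.379, 0, 0], [0, 0, 0, 0, 0], [0, 0, 0, 0, 0], [0, 0, 0, 0, 0]]

```text
t: 4.95
eef_pos: [0.4468, 0.0801, 0.1568]
tool_rot: [-0.0, 0.744, 0.669, -0.0]
contact_force: [-0.2, 0.2, -2.6]
gripper_width: 0.413
grasp_force: 40.5
```

Request:
servo_tool:
  motion:
    - [[0, 0.01, 0, -0.5, 0], [0, 0, 0, -0.6, 0], [0, 0, 0, -0.5, 0], [0, 0, 0, -0.25, 0], [0, 0, 0, -0.12, 0], [0, 0, 0, -0.08, 0], [0, 0, 0, 0, 0], [0, 0, 0, 0, 0]]

```text
t: 5.75
eef_pos: [0.4482, 0.0798, 0.0759]
tool_rot: [0.0, 0.744, 0.668, 0.001]
contact_force: [0.4, -0.6, -2.5]
gripper_width: 0.417
grasp_force: 40.6
```

```bash
python3 -c "
from h import *
im,d,c=snap('side','side1'); cv2.imwrite('pics/side1c.png',cv2.resize(im[130:300,130:380,::-1],None,fx=3,fy=3))
o=bot.get_obs();print(o['eef_pos'],o['contact_force'])"
```

```text
[0.44821822 0.07980217 0.0759282 ] [ 0.15136087 -0.6662197  -3.28553939]
```

View pics/side1c.png

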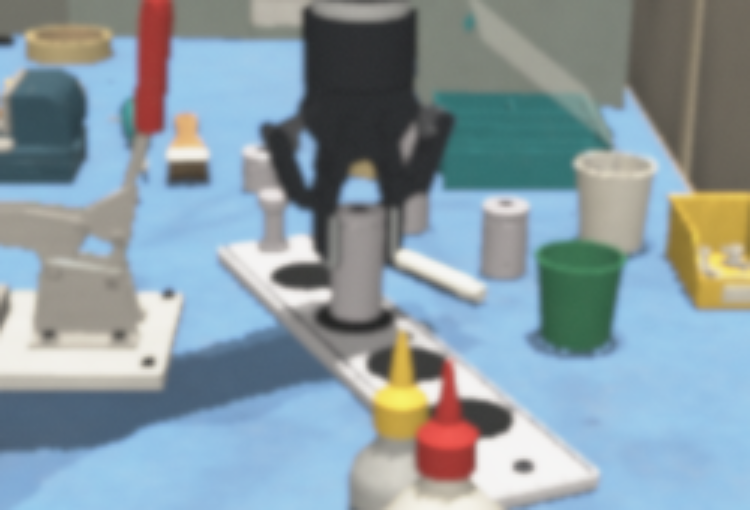

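The crop shows the pillar upright and centred just above pad 3, with its base at about (358,315). I'll touch down, open and lift.

Request:
servo_tool:
  motion:
    - [[0, 0, 0, -0.05, 0], [0, 0, 0, -0.05, 0], [0, 0, 0, 0, 0], [0, 0, 0, 0, 0], [0.7, 0, 0, 0, 0], [0.7, 0, 0, 0, 0], [0.7, 0, 0, 0, 0], [0.7, 0, 0, 0, 0], [0.7, 0, 0, 0, 0], [0.7, 0, 0, 0.4, 0], [0.7, 0, 0, 0.8, 0], [0.7, 0, 0, 0.8, 0], [0.7, 0, 0, 0.8, 0], [0.7, 0, 0, 0.8, 0], [0.7, 0, 0, 0, 0], [0.7, 0, 0, 0, 0]]

```text
t: 7.4
eef_pos: [0.4479, 0.0798, 0.2156]
tool_rot: [0.0, 0.744, 0.668, 0.001]
contact_force: [-0.8, -0.2, 0.1]
gripper_width: 0.702
grasp_force: 0.0
```

```bash
python3 -c "
from h import *
im,d,c=snap('top','top1');P=cloud(d,c);cv2.imwrite('pics/top1c.png',cv2.resize(im[140:280,130:410,::-1],None,fx=2.5,fy=2.5))
o=bot.get_obs();print(o['t'],o['eef_pos'],o['contact_force'])"
```

```text
7.45 [0.44722822 0.07961178 0.21474865] [-0.52172428 -0.32124738 -0.63285978]
```

View pics/top1c.png

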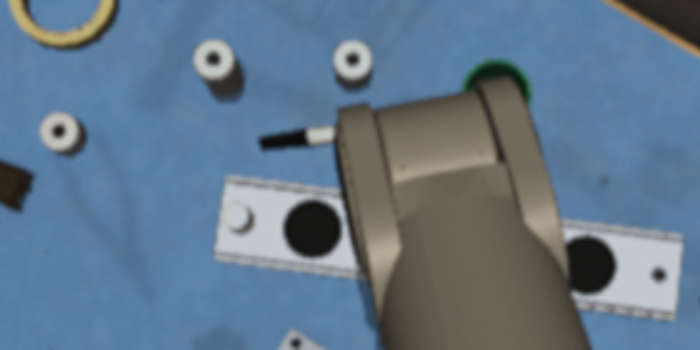

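The arm hides pad 3 in this view, so I'll check it later. Next is pillar_95 at A.

Request:
servo_tool:
  motion:
    - [[0.8, 0.47, 0.536, 0, 0], [0.8, 0.47, 0.536, 0, 0], [0.8, 0.47, 0.536, 0, 0], [0.8, 0.47, 0.536, 0, 0], [0.8, 0.47, 0.536, 0, 0], [0.8, 0.47, 0.536, 0, 0], [0.8, 0.47, 0.536, 0, 0], [0.8, 0.47, 0.536, 0, 0], [0.8, 0, 0, 0, 0], [0.8, 0, 0, 0, 0], [0.8, 0, 0, 0, 0]]

```text
t: 8.55
eef_pos: [0.5973, 0.2497, 0.214]
tool_rot: [-0.0, 0.744, 0.668, -0.001]
contact_force: [-0.4, 0.2, 0.2]
gripper_width: 0.803
grasp_force: 0.0
```

```bash
python3 -c "
from h import *
o=bot.get_obs();print(o['t'],o['eef_pos'],o['contact_force'])
im,d,c=snap('top','top2');P=cloud(d,c)
k=(abs(P[...,2]-.09)<.006)&(abs(P[...,0]-.447)<.03)&(abs(P[...,1]-.08)<.03);q=P[k];print(k.sum(),((q.max(0)+q.min(0))/2).round(4) if k.sum() else 0,q.mean(0),np.ptp(q,axis=0))
"
```

```text
8.55 [0.59728444 0.24967009 0.21401249] [-0.40812239  0.15819674  0.20544049]
211 [0.4486 0.0781 0.0896] [0.44870461 0.07880262 0.09045375] [0.03275048 0.03450007 0.00992829]
```

Pillar_75 stands 2 mm from its pad centre. Grasping pillar_95.

Request:
servo_tool:
  motion:
    - [[0.8, 0, 0.02, -0.6, 0], [0.8, 0, 0, -0.8, 0], [0.8, 0, 0, -0.8, 0], [0.8, 0, 0, -0.8, 0], [0.8, 0, 0, -0.45, 0], [0.8, 0, 0, 0, 0], [0, 0, 0, 0, 0], [0, 0, 0, 0, 0], [0, 0, 0, 0, 0], [0, 0, 0, 0, 0], [0, 0, 0, 0, 0], [0, 0, 0, 0, 0], [0, 0, 0, 0, 0], [0, 0, 0, 0, 0]]

```text
t: 10.0
eef_pos: [0.5987, 0.2522, 0.0791]
tool_rot: [0.0, 0.744, 0.668, 0.001]
contact_force: [-3.0, -0.0, 6.4]
gripper_width: 0.412
grasp_force: 39.4
```

Request:
servo_tool:
  motion:
    - [[0, 0, 0, 0.4, 0], [0, 0, 0, 0.8, 0], [0, 0, 0, 0.8, 0], [0, 0, 0, 0.4, 0], [0, -0.22, -0.135, 0, 0], [0, -0.44, -0.27, 0, 0], [0, -0.44, -0.27, 0, 0], [0, -0.44, -0.27, 0, 0], [0, -0.44, -0.27, 0, 0], [0, -0.44, -0.27, 0, 0], [0, -0.44, -0.27, 0, 0], [0, -0.44, -0.27, 0, 0], [0, -0.22, -0.135, 0, 0], [0, 0, 0, 0, 0], [0, 0, 0, 0, 0], [0, 0, 0, 0, 0]]

```text
t: 11.6
eef_pos: [0.4582, 0.1662, 0.1733]
tool_rot: [0.0, 0.744, 0.669, 0.0]
contact_force: [-0.3, -0.3, -3.9]
gripper_width: 0.412
grasp_force: 40.9
```

Request:
servo_tool:
  motion:
    - [[0, -0.025, -0.03, -0.5, 0], [0, 0, 0, -0.6, 0], [0, 0, 0, -0.45, 0], [0, 0, 0, -0.2, 0], [0, 0, 0, -0.1, 0], [0, 0, 0, -0.06, 0], [0, 0, 0, -0.06, 0], [0, 0, 0, -0.03, 0], [0, 0, 0, 0, 0], [0, 0, 0, 0, 0]]

```text
t: 12.6
eef_pos: [0.4568, 0.1646, 0.094]
tool_rot: [0.0, 0.744, 0.668, 0.001]
contact_force: [-0.7, 0.3, 3.3]
gripper_width: 0.414
grasp_force: 41.6
```

Request:
servo_tool:
  motion:
    - [[0.7, 0, 0, 0, 0], [0.7, 0, 0, 0, 0], [0.7, 0, 0, 0, 0], [0.7, 0, 0, 0, 0], [0.7, 0, 0, 0.4, 0], [0.7, 0, 0, 0.8, 0], [0.7, 0, 0, 0.8, 0], [0.7, 0, 0, 0.8, 0], [0.7, 0, 0, 0.4, 0], [0.8, 0.474, -0.107, 0, 0], [0.8, 0.474, -0.107, 0, 0], [0.8, 0.474, -0.107, 0, 0], [0.8, 0.474, -0.107, 0, 0], [0.8, 0.474, -0.107, 0, 0], [0.8, 0.474, -0.107, 0, 0], [0.8, 0.474, -0.107, 0, 0], [0.8, 0.474, -0.107, 0, 0], [0.8, 0, 0, 0, 0], [0.8, 0, 0, 0, 0], [0.8, 0, 0, 0, 0]]

```text
t: 14.6
eef_pos: [0.607, 0.1304, 0.2211]
tool_rot: [-0.0, 0.744, 0.669, -0.0]
contact_force: [-0.1, 0.5, -0.1]
gripper_width: 0.8
grasp_force: 0.0
```

Request:
servo_tool:
  motion:
    - [[0.8, 0.03, 0, -0.6, 0], [0.8, 0, 0, -0.8, 0], [0.8, 0, 0, -0.8, 0], [0.8, 0, 0, -0.8, 0], [0.8, 0, 0, -0.8, 0], [0.8, 0, 0, -0.4, 0], [0.8, 0, 0, -0.3, 0], [0.8, 0, 0, 0, 0], [0, 0, 0, 0, 0], [0, 0, 0, 0, 0], [0, 0, 0, 0, 0], [0, 0, 0, 0, 0], [0, 0, 0, 0, 0], [0, 0, 0, 0, 0], [0, 0, 0, 0, 0], [0, 0, 0, 0, 0]]

```text
t: 16.2
eef_pos: [0.6099, 0.1303, 0.0429]
tool_rot: [0.0, 0.744, 0.668, 0.001]
contact_force: [-2.7, 0.8, 6.3]
gripper_width: 0.411
grasp_force: 39.8
```

```bash
python3 -c "
from h import *
im,d,c=snap('top','top3');P=cloud(d,c)
k=(abs(P[...,2]-.11)<.006)&(abs(P[...,0]-.457)<.03)&(abs(P[...,1]-.164)<.03);q=P[k];print(k.sum(),((q.max(0)+q.min(0))/2).round(4) if k.sum() else 0,q.mean(0),np.ptp(q,axis=0))
"
```

```text
<string>:4: RuntimeWarning: Mean of empty slice.
  ret = um.true_divide(
Traceback (most recent call last):
ValueError: zero-size array to reduction operation maximum which has no identity
```

Request:
servo_tool:
  motion:
    - [[0, 0, 0, 0.4, 0], [0, 0, 0, 0.8, 0], [0, 0, 0, 0.8, 0], [0, 0, 0, 0.8, 0], [0, 0, 0, 0.3, 0], [0, -0.21, -0.17, 0, 0], [0, -0.43, -0.34, 0, 0], [0, -0.43, -0.34, 0, 0], [0, -0.43, -0.34, 0, 0], [0, -0.43, -0.34, 0, 0], [0, -0.43, -0.34, 0, 0], [0, -0.43, -0.34, 0, 0], [0, -0.43, -0.34, 0, 0], [0, -0.43, -0.34, 0, 0], [0, -0.43, -0.34, 0, 0], [0, -0.21, -0.16, 0, 0], [0, 0, 0, 0, 0], [0, 0, 0, 0, 0], [0, 0, 0, 0, 0]]

```text
t: 18.15
eef_pos: [0.4385, -0.0048, 0.1653]
tool_rot: [0.0, 0.743, 0.669, 0.0]
contact_force: [0.8, -0.0, -2.1]
gripper_width: 0.41
grasp_force: 40.5
```

```bash
cat > chk.py <<'E'
from h import *
import sys
im,d,c=snap('top',sys.argv[1]);P=cloud(d,c)
for h,x,y in[(95,.4567,.1639),(75,.4472,.0796),(55,.4378,-.0049),(35,.4288,-.0894)]:
  k=(abs(P[...,2]-.015-h/1e3)<.006)&(abs(P[...,0]-x)<.03)&(abs(P[...,1]-y)<.03);q=P[k]
  print(h,k.sum(),(q.mean(0)-[x,y,0]).round(4),np.ptp(q,axis=0).round(3)) if k.sum() else print(h,0)
k=(im[...,1]>im[...,0]*1.6)&(im[...,1]>im[...,2]*1.3)&(abs(P[...,2]-.06)<.006)&(abs(P[...,0]-.576)<.06)&(abs(P[...,1])<.06)
q=P[k];print('cup',k.sum(),((q.max(0)+q.min(0))/2).round(3) if k.sum() else 0)
o=bot.get_obs();print(o['t'],o['eef_pos'])
E
python3 chk.py top4
```

```text
95 222 [ 0.0003 -0.0005  0.1107] [0.034 0.034 0.01 ]
75 211 [ 0.0017 -0.0009  0.0905] [0.033 0.035 0.01 ]
55 0
35 0
cup 92 [0.578 0.001 0.06 ]
18.2 [ 0.43844449 -0.00485308  0.16527958]
```

Request:
servo_tool:
  motion:
    - [[0, -0.02, 0, -0.5, 0], [0, 0, 0, -0.7, 0], [0, 0, 0, -0.6, 0], [0, 0, 0, -0.4, 0], [0, 0, 0, -0.25, 0], [0, 0, 0, -0.1, 0], [0, 0, 0, -0.06, 0], [0, 0, 0, -0.06, 0], [0, 0, 0, -0.03, 0], [0, 0, 0, 0, 0], [0, 0, 0, 0, 0]]

```text
t: 19.3
eef_pos: [0.4373, -0.0054, 0.0578]
tool_rot: [0.0, 0.744, 0.668, 0.001]
contact_force: [-0.1, 0.5, 2.4]
gripper_width: 0.413
grasp_force: 40.7
```

Request:
servo_tool:
  motion:
    - [[0.7, 0, 0, 0, 0], [0.7, 0, 0, 0, 0], [0.7, 0, 0, 0, 0], [0.7, 0, 0, 0, 0], [0.7, 0, 0, 0.4, 0], [0.7, 0, 0, 0.8, 0], [0.7, 0, 0, 0.8, 0], [0.7, 0, 0, 0.8, 0], [0.7, 0, 0, 0.8, 0], [0.7, 0, 0, 0.4, 0], [0.8, 0, 0, 0, 0]]

```text
t: 20.4
eef_pos: [0.4382, -0.0053, 0.2194]
tool_rot: [0.001, 0.744, 0.668, 0.002]
contact_force: [-0.4, -0.1, -0.2]
gripper_width: 0.797
grasp_force: 0.0
```

Request:
servo_tool:
  motion:
    - [[0.8, 0.1, 0.387, 0, 0], [0.8, 0.197, 0.773, 0, 0], [0.8, 0.197, 0.773, 0, 0], [0.8, 0.197, 0.773, 0, 0], [0.8, 0.197, 0.773, 0, 0], [0.8, 0.197, 0.773, 0, 0], [0.8, 0.197, 0.773, 0, 0], [0.8, 0.197, 0.773, 0, 0], [0.8, 0.197, 0.773, 0, 0], [0.8, 0.197, 0.773, 0, 0], [0.8, 0.197, 0.773, 0, 0], [0.8, 0.197, 0.773, 0, 0], [0.8, 0.197, 0.773, 0, 0], [0.8, 0.1, 0.387, 0, 0], [0.8, 0, 0, 0, 0], [0.8, 0, 0, 0, 0], [0.8, 0, 0, 0, 0]]

```text
t: 22.1
eef_pos: [0.5394, 0.3945, 0.2166]
tool_rot: [0.0, 0.744, 0.668, -0.001]
contact_force: [-0.2, 0.2, 0.7]
gripper_width: 0.797
grasp_force: 0.0
```

```bash
python3 chk.py top5
```

```text
95 223 [ 0.0003 -0.0006  0.1105] [0.034 0.034 0.01 ]
75 209 [ 0.0017 -0.0009  0.0904] [0.033 0.034 0.011]
55 207 [ 0.0015 -0.0003  0.0705] [0.035 0.034 0.01 ]
35 0
cup 89 [0.578 0.001 0.06 ]
22.15 [0.53949144 0.39466608 0.216974  ]
```

Request:
servo_tool:
  motion:
    - [[0.8, 0.01, 0.05, -0.6, 0], [0.8, 0, 0, -0.8, 0], [0.8, 0, 0, -0.8, 0], [0.8, 0, 0, -0.8, 0], [0.8, 0, 0, -0.8, 0], [0.8, 0, 0, -0.5, 0], [0.8, 0, 0, -0.37, 0], [0.8, 0, 0, 0, 0], [0, 0, 0, 0, 0], [0, 0, 0, 0, 0], [0, 0, 0, 0, 0], [0, 0, 0, 0, 0], [0, 0, 0, 0, 0], [0, 0, 0, 0, 0], [0, 0, 0, 0, 0], [0, 0, 0, 0, 0]]

```text
t: 23.75
eef_pos: [0.5407, 0.3991, 0.0323]
tool_rot: [-0.0, 0.744, 0.668, 0.001]
contact_force: [-1.6, -0.3, 6.0]
gripper_width: 0.411
grasp_force: 40.3
```

Request:
servo_tool:
  motion:
    - [[0, 0, 0, 0.4, 0], [0, 0, 0, 0.8, 0], [0, 0, 0, 0.9, 0], [0, 0, 0, 0.9, 0], [0, 0, 0, 0.6, 0], [0, 0, 0, 0.4, 0], [0, 0, 0, 0, 0]]

```text
t: 24.45
eef_pos: [0.5409, 0.3992, 0.1935]
tool_rot: [-0.0, 0.744, 0.668, 0.002]
contact_force: [0.7, -0.0, -0.9]
gripper_width: 0.403
grasp_force: 40.1
```

Request:
servo_tool:
  motion:
    - [[0, -0.09, -0.4, 0, 0], [0, -0.187, -0.81, 0, 0], [0, -0.187, -0.81, 0, 0], [0, -0.187, -0.81, 0, 0], [0, -0.187, -0.81, 0, 0], [0, -0.187, -0.81, 0, 0], [0, -0.187, -0.81, 0, 0], [0, -0.187, -0.81, 0, 0], [0, -0.187, -0.81, 0, 0], [0, -0.187, -0.81, 0, 0], [0, -0.187, -0.81, 0, 0], [0, -0.187, -0.81, 0, 0], [0, -0.187, -0.81, 0, 0], [0, -0.187, -0.81, 0, 0], [0, -0.187, -0.81, 0, 0], [0, -0.09, -0.41, 0, 0], [0, 0, 0, 0, 0], [0, 0, 0, 0, 0], [0, 0, 0, 0, 0]]

```text
t: 26.35
eef_pos: [0.4278, -0.0864, 0.19]
tool_rot: [-0.0, 0.743, 0.669, -0.0]
contact_force: [0.2, -0.0, -1.7]
gripper_width: 0.407
grasp_force: 40.1
```

Request:
servo_tool:
  motion:
    - [[0, 0.02, -0.04, -0.6, 0], [0, 0, 0, -0.8, 0], [0, 0, 0, -0.8, 0], [0, 0, 0, -0.6, 0], [0, 0, 0, -0.4, 0], [0, 0, 0, -0.15, 0], [0, 0, 0, -0.08, 0], [0, 0, 0, -0.06, 0], [0, 0, 0, -0.05, 0], [0, 0, 0, -0.03, 0], [0, 0, 0, 0, 0], [0, 0, 0, 0, 0]]

```text
t: 27.55
eef_pos: [0.4288, -0.0891, 0.048]
tool_rot: [0.0, 0.744, 0.668, 0.0]
contact_force: [-0.8, -0.2, -1.7]
gripper_width: 0.405
grasp_force: 40.2
```

Request:
servo_tool:
  motion:
    - [[0, 0, 0, -0.03, 0], [0, 0, 0, -0.02, 0], [0, 0, 0, 0, 0], [0, 0, 0, 0, 0]]

```text
t: 27.95
eef_pos: [0.4289, -0.0892, 0.0471]
tool_rot: [-0.0, 0.744, 0.668, 0.001]
contact_force: [-6.8, 1.2, 25.1]
gripper_width: 0.408
grasp_force: 42.9
```

Request:
servo_tool:
  motion:
    - [[0, 0, 0, 0.025, 0], [0, 0, 0, 0, 0], [0.7, 0, 0, 0, 0], [0.7, 0, 0, 0, 0], [0.7, 0, 0, 0, 0], [0.7, 0, 0, 0, 0], [0.7, 0, 0, 0.4, 0], [0.7, 0, 0, 0.8, 0], [0.7, 0, 0, 0.8, 0], [0.7, 0, 0, 0.8, 0], [0.7, 0, 0, 0.8, 0], [0.7, 0, 0, 0.6, 0]]

```text
t: 29.15
eef_pos: [0.4289, -0.0893, 0.2164]
tool_rot: [0.0, 0.744, 0.668, 0.001]
contact_force: [0.5, -0.1, 0.1]
gripper_width: 0.703
grasp_force: 0.0
```

Request:
servo_tool:
  motion:
    - [[0.7, 0.1, 0.4, 0, 0], [0.7, 0.2, 0.8, 0, 0], [0.7, 0.2, 0.8, 0, 0], [0.7, 0.2, 0.8, 0, 0], [0.7, 0.2, 0.8, 0, 0], [0.7, 0.2, 0.8, 0, 0], [0.7, 0.2, 0.8, 0, 0], [0.7, 0.2, 0.8, 0, 0], [0.7, 0.2, 0.8, 0, 0], [0.7, 0.2, 0.8, 0, 0], [0.7, 0.2, 0.8, 0, 0], [0.7, 0.2, 0.8, 0, 0], [0.7, 0.2, 0.8, 0, 0], [0.7, 0.2, 0.8, 0, 0], [0.7, 0.1, 0.4, 0, 0], [0.7, 0, 0, 0, 0], [0.7, 0, 0, 0, 0], [0.7, 0, 0, 0, 0]]

```text
t: 30.95
eef_pos: [0.5407, 0.3571, 0.2146]
tool_rot: [0.0, 0.744, 0.668, -0.0]
contact_force: [-0.6, 0.0, 0.5]
gripper_width: 0.703
grasp_force: 0.0
```

```bash
python3 chk.py top6; python3 -c "
from h import *
snap('side','side6')"
```

```text
95 220 [ 1.000e-04 -6.000e-04  1.108e-01] [0.034 0.034 0.009]
75 212 [ 0.0015 -0.0008  0.0906] [0.033 0.034 0.011]
55 208 [ 0.0015 -0.0003  0.0704] [0.035 0.034 0.011]
35 200 [ 0.0021 -0.001   0.0506] [0.034 0.034 0.011]
cup 87 [0.578 0.001 0.06 ]
31.0 [0.54078739 0.35713755 0.21473397]
```

View pics/side6.png

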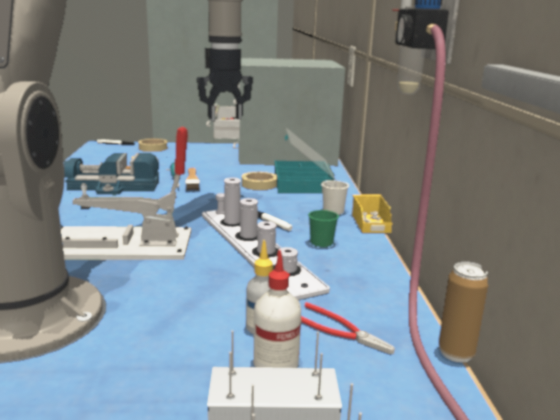

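The side view shows four upright pillars falling in height from (232,200) by the post to (289,260). The cup is still at (322,228) and the arm is clear.

```bash
python3 -c "
from station import bot
print(bot.hand_in())"
```

```text
the job is handed in; nothing more can be done
None
```

The job is handed in at about 31 s: all four pillars stand upright in falling height from the end post, each within about 2.5 mm of its pad centre, and the green cup has not been moved.

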